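# Knock the jammed blank out of the punch sleeve

### The job

A plastic blank has jammed inside the steel sleeve of the knock-out stand. Take the knock-out rod out of the wooden tool block, push it down through the sleeve until the blank drops into the tray below and the rod's collar is pressed firmly, but without ramming (about 10 to 20 N), onto the rubber washer on top of the sleeve. Then put the rod back into its hole in the block, pushed fully in, let go, and leave everything else on the bench where it is.

Things in the scene. Friction and masses are not known exactly. Their poses are not given: they have to be found in the camera images.
- stand: Fixed grey knock-out stand, base 120 x 130 x 10 mm; origin: centre of the base's underside, z up along the bore's axis. Two steel columns at y = +-50 mm carry a bridge, 70 x 130 mm, top at z = 82 mm, through which the upright steel sleeve stands. The sleeve is clamped at an unmeasured height: its lower end is anywhere from z = 45 to 73 mm (washer top: 54 mm above that).
- bridge (a point): Point on the bore's axis, level with the bridge's top. The sleeve is 36 mm outside, 50 mm long, bore 17.5 mm, open at both ends, with a black rubber washer (36 mm outside, 20 mm hole, 4 mm thick) on its rim that yields 1 mm per 15 N, at most 3 mm. A yielding spring strip along the +x side of the bore leaves 16 mm in x about the axis.
- tray (a point): Centre of the catch tray's floor on the stand's base, below the sleeve, 10 mm above the bench. Inside 80 mm (stand x) by 60 mm (stand y), walls 14 mm high.
- slug: White plastic blank jammed upright in the sleeve, 16 mm in diameter, 12 mm long. Origin: centre of its underside, at the start 75 to 80 mm above the stand's origin, always inside the sleeve. The spring strip holds it by friction: it slides under a steady push of about 6 to 12 N until it is out of the sleeve's lower end; it does not fall by itself.
- rod: Knock-out rod, 120 to 195 g, upright in the block. Origin: centre of the lower tip, z up along the rod. Steel shaft 12 mm thick, z = 0 to 58 mm; collar 32 mm across, z = 58 to 64 mm; plain round aluminium handle 24 mm thick, z = 64 to 120 mm (grip here from above, 60 N or more). Collar on the washer: tip 4 mm below the sleeve's lower end.
- block: Fixed wooden tool block 75 mm (x) by 150 mm (y), 66 mm high, with two upright holes, 16 mm in diameter and 62 mm deep, at y = -40 and +40 mm. Origin: centre of its underside. One hole holds the rod, the other the doming punch; with its collar on the block's top a tool's tip is 8 mm above the bench.
- block_hole0 (a point): Centre of the mouth of the hole at y = -40 mm of the block, 66 mm above the bench.
- block_hole1 (a point): Centre of the mouth of the hole at y = +40 mm of the block, 66 mm above the bench.
- punch: Doming punch, stays in the block: same shaft and collar as the rod, but above it a thin 12 mm neck with a 28 mm ball, its top 124 mm above the tip. Origin: its lower tip.
- discs_a: Stack of plastic discs, 44 mm across, 32 mm high, leave alone. Origin: centre of its underside.
- discs_b: Stack of plastic discs, 40 mm across, 24 mm high, leave alone. Origin: centre of its underside.
- discs_c: Stack of plastic discs, 48 mm across, 20 mm high, leave alone. Origin: centre of its underside.
- driver: Screwdriver, 170 mm long, lying on the bench, leave alone.
- mug: White mug, 80 mm across, 90 mm high, leave alone. Origin: centre of its underside.
- flask: Steel flask, 70 mm across, 210 mm high, leave alone. Origin: centre of its underside.
Things that resemble listed ones, but are neither listed nor needed, are in the scene too. Leave any pink or yellow look-alike of the rod alone.

How it is judged:
On the way, in this order (a step that is already met when the one before it is completed fails the run):
1. the rod is lifted out of the tool block (height (world z) of rod above 0.08 m), for 0.1 s.
2. the blank is in the tray, and the rod stands through the sleeve with its collar pressed on the washer (5 N or more) (x of slug in the frame of stand between -0.041 and 0.041 m and y of slug in the frame of stand between -0.031 and 0.031 m and z of slug in the frame of stand below 0.032 m and horizontal distance between rod and stand below 0.006 m and height (world z) of rod below 0.072 m and angle between rod's own z axis and vertical below 0.1 rad and contact force between rod and stand above 5 N), for 0.2 s.
At the end, for the whole second after the job is handed in: The blank lies in the stand's catch tray, and the rod stands released and upright (within 4 degrees) in its hole of the tool block, its collar down on the block within 4 mm (x of slug in the frame of stand between -0.041 and 0.041 m and y of slug in the frame of stand between -0.031 and 0.031 m and z of slug in the frame of stand below 0.032 m and (horizontal distance between rod and block_hole0 below 0.006 m or horizontal distance between rod and block_hole1 below 0.006 m) and height (world z) of rod below 0.012 m and angle between rod's own z axis and vertical below 0.07 rad and contact force between rod and the fingers below 0.05 N); the robot touches nothing.
It fails at once if the rod is rammed: more than 25 N between the rod and the stand or its sleeve (contact force between rod and stand above 25 N).
It fails at once if the rod is rammed into the slug with more than 25 N (contact force between rod and slug above 25 N).
It fails at once if another thing on the bench is shifted by more than 20 mm (distance of any of punch, discs_a, discs_b, discs_c, driver, mug, flask from where it was at the start of the episode above 0.02 m).
It also fails if it takes over 67 s, if anything falls off the work surface, if the arm or the gripper's body presses on something with over 40 N, if the wrist force passes 120 N, or if a joint passes its speed limit or range.

### The arm

A 6-joint arm with a two-finger parallel gripper is mounted at the origin on the work surface. World frame = base frame: x ahead of the robot, y to its left, z up, the work surface at z = 0. Lengths are in m, angles in rad, forces in N, time in s.
With the tool pointing down it reaches from about 0.35 to 0.775 m from the base axis. Payload 7.3 kg.
Tool frame: the origin (TCP) lies at the very end of the fingers, on their centre line; the grasp point (between the pads) lies 19 mm behind it; z points along the fingers, y is the line along which they close (so a half turn about z gives the same grasp; the last joint's range is limited). The gripper opens to 92 mm and grips with 3 to 60 N. Pads are 19 mm wide; open, the fingers measure 130 mm over their backs; the gripper's body (75 mm by 190 mm) begins 47 mm behind the grasp point.
Start: joints at [-1.283, 0.342, 1.524, -0, 1.275, -0.146], TCP at [0.221, -0.476, 0.227] pointing down, gripper open.
Joint ranges: [-2.53, 2.53], [-0.77, 2.02], [0.04, 2.7], [-1, 4.14], [0.28, 2.66], [-3.11, 3.11]. Speed limits (rad/s): [2.57, 2.57, 3.14, 3.14, 3.14, 3.14].

### API

Orientations are given as a rotation vector (axis times angle).
In Python, from cell import monitor, vision, ticket gives the robot as it stands.
- The arm moves only by the tool play_rows, never from a script. Its argument "moves" is a list of rows, each an object with "delta_pos": the shift along the tool's x, y, z in mm, a list of three; "angular": the turn, a rotation vector about the tool's x, y, z in degrees, a list of three. A call has exactly 5 rows; each row shifts and turns the commanded pose from where the row before left it, along the tool's axes as they then stand; what a row does not reach is not made up. A row lasts 1/8 s, in which the tool goes at most 62.5 mm and 10.7 degrees, less where a joint would pass 70% of its speed; a pose out of reach is approached as far as the arm can. A call is refused whole if a number of a shift passes 62.5 or a number of a turn 10.7, either way. A call with a gripper value outside its range is refused whole. "gripper" is the opening, from 0 (shut) to 1 (fully open), set as the call begins (left out, the last holds). The fingers move at their own pace and stop on an object; "squeeze" is the grip in N (left out, the last holds). Time passes only in rows, so rows that do not move let the fingers close, or fill a call up. It gives the time, the measured TCP pose, the force, the opening and the grip force at its end, in the units of the state.
- monitor.get_obs(): the state, without advancing time (a new reading comes with each control period).
- vision.grab_frame(name): name is "side" or "top"; returns (picture, depth): 420x560x3 uint8, red, green, blue; 420x560 float32, m along the optical axis (not along the pixel's ray), 0 where there is no reading.
- vision.calibration(name): a dict with "intrinsics" (3x3 intrinsics, pixels), "k1" (the pictures are not rectified: a ray, as slopes to the right and down, at radius r is drawn at 1 + k1 r^2 times it, then the intrinsics apply), "R" (3x3) and "t" (3): a world point X has camera coordinates R X + t. Camera axes: x right, y down, z forward; pixel columns grow to the right and rows downward; lengths in m; the calibration is good to about 2 mm. A picture is of the moment at which its call begins. calibration takes no time and is no camera call.
- ticket.job_done(): hands the job in; it is judged then, once.
The state is a dict: "time_s": time; "joint_positions": joint angles; "joint_vel": joint speeds; "joint_efforts": joint torques, N m; "ee_pos": TCP position; "orientation": TCP orientation; "force": force on the tool from outside, world axes, zero at the start; "moment": the same for the moment, N m; "grip_width": finger opening in m; "grip_force": force on a finger pad.
Only numpy, scipy, OpenCV 4.12 (cv2) and the standard library are available. Lean on these libraries where they do the work, as an engineer would, in place of code of your own. Each camera call takes 0.05 s, during which the arm holds its last target. There are 200 camera calls.

## Working session

There is one attempt and no reset: what is moved stays moved. The work goes in short steps, Python scripts to look and compute and a tool call to move; the robot and the scene stay as the last step left them, time stands still between calls to the robot, and variables do not carry over. Pictures are saved under pics/ and viewed, at most 10 in all, crops included, and the job is handed in when it is done.

Besides the shell and the picture viewer there is one more tool, called after "Request:" by a JSON object that holds its "api" and its "payload". play_rows: Moves the arm, as the interface text tells. Its arguments: {"type":"object","properties":{"moves":{"type":"array"},"gripper":{"type":"number"},"squeeze":{"type":"number"}},"required":["moves"]}

```bash
mkdir -p pics; cat > h.py <<'E'
import numpy as np, cv2
from cell import monitor, vision, ticket
def save(n,name,crop=None,s=1):
    im,d=vision.grab_frame(n); np.savez('pics/%s.npz'%name,im=im,d=d)
    return im,d
def ray(n,u,v):
    c=vision.calibration(n);K=np.array(c['intrinsics']);k=c['k1']
    x=(u-K[0,2])/K[0,0];y=(v-K[1,2])/K[1,1]
    rd=np.hypot(x,y);r=rd
    for _ in range(30): r=rd/(1+k*r*r)
    f=r/rd if rd>0 else 1
    R=np.array(c['R']);t=np.array(c['t'])
    return -R.T@t, R.T@np.array([x*f,y*f,1.])
def plane(n,u,v,z):
    o,d=ray(n,u,v); return o+d*(z-o[2])/d[2]
def dep(n,u,v,d):
    o,r=ray(n,u,v); return o+r*d
def proj(n,X):
    c=vision.calibration(n);K=np.array(c['intrinsics'])
    p=np.array(c['R'])@np.array(X)+np.array(c['t']);x=p[:2]/p[2]
    x=x*(1+c['k1']*(x@x)); return K[:2,:2]@x+K[:2,2]
def cloud(n,d):
    v,u=np.mgrid[0:420,0:560]
    c=vision.calibration(n);K=np.array(c['intrinsics']);k=c['k1']
    x=(u-K[0,2])/K[0,0];y=(v-K[1,2])/K[1,1];rd=np.hypot(x,y);r=rd.copy()
    for _ in range(30): r=rd/(1+k*r*r)
    f=np.where(rd>0,r/np.maximum(rd,1e-9),1)
    P=np.stack([x*f,y*f,np.ones_like(x)],-1)*d[...,None]
    return (P-np.array(c['t']))@np.array(c['R'])
E
python3 - <<'E'
from h import *
print(monitor.get_obs())
for n in('top','side'):
    im,d=save(n,n+'0'); cv2.imwrite('pics/%s0.png'%n,im[...,::-1])
    print(n,ray(n,280,210),vision.calibration(n)['k1'])
E
```

```text
{'time_s': 0.0, 'joint_positions': array([-1.28299638e+00,  3.42719720e-01,  1.52503239e+00, -4.27188764e-05,
        1.27539815e+00, -1.46018475e-01]), 'joint_vel': array([-0.00089872,  0.00160203,  0.00075911,  0.00129854, -0.00151066,
       -0.00100514]), 'joint_efforts': array([-1.68576635e-04, -4.31240201e+01, -2.44218206e+01,  7.17753125e-02,
        5.59608615e-02, -1.60040913e-04]), 'ee_pos': array([ 0.22055773, -0.47596442,  0.22604116]), 'orientation': array([-3.06645794e+00, -6.75794720e-01,  2.37204095e-04]), 'force': array([-0.53981889, -0.01494653,  0.0713841 ]), 'moment': array([0.02985605, 0.03749792, 0.03009006]), 'grip_force': 0.0, 'grip_width': 0.09213215932479742}
top (array([0.32019892, 0.02261337, 1.53470893]), array([ 0.1853339 ,  0.01074375, -0.98262482])) -0.06811738148116475
side (array([0.12635722, 0.70397873, 0.96125126]), array([ 0.35759734, -0.56528045, -0.74343166])) -0.0018767963202436363
```

View pics/top0.png

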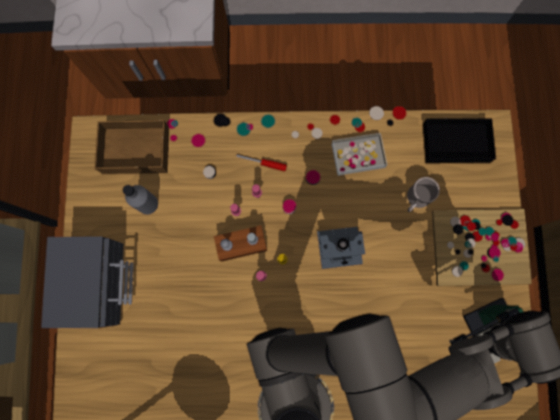

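View pics/side0.png

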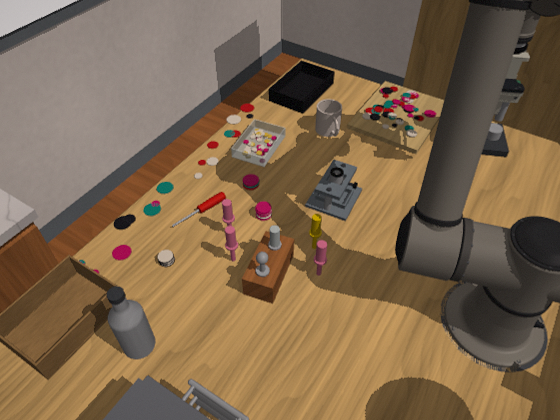

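The top view shows the block near (241,241), the stand at (342,247), the flask at (140,200) and the mug at (425,190). In the side view the block is near (268,268).

Rod candidates, as side-view pixels:
- Grey tool at (275,237), a plain cylinder.
- Grey tool at (262,262), a ball, so the punch.
- Pink look-alikes at (228,212), (231,242) and (321,256).
- Yellow look-alike at (316,225).

I choose the grey cylinder, which is top pixel (251,238), and check it in a crop.

```bash
python3 - <<'E'
from h import *
T=np.load('pics/top0.npz');S=np.load('pics/side0.npz')
a=cv2.resize(T['im'][215:285,205:380],None,fx=4,fy=4,interpolation=cv2.INTER_CUBIC)
b=cv2.resize(S['im'][150:300,220:380],None,fx=2,fy=2,interpolation=cv2.INTER_CUBIC)
c=np.zeros((a.shape[0]+b.shape[0],max(a.shape[1],b.shape[1]),3),np.uint8)
c[:a.shape[0],:a.shape[1]]=a;c[a.shape[0]:,:b.shape[1]]=b
cv2.imwrite('pics/crop1.png',c[...,::-1])
P=cloud('top',T['d']);Q=cloud('side',S['d'])
for nm,P in(('top',P),('side',Q)):
  im=T['im'] if nm=='top' else S['im']
  x0=plane('top',251,238,.12)
  x1=plane('top',342,247,.08)
  print(nm,x0,x1)
  # block brown top
  z=P[...,2]
  for (cx,cy,_),lo,hi,r,l in((x0,.115,.135,.02,'rodtop'),(plane('top',227,244,.12),.105,.14,.025,'punch'),(plane('top',241,241,.066),.058,.074,.1,'block'),(x1,.075,.09,.09,'bridge'),(x1,.092,.14,.035,'washer'),(x1,.005,.015,.1,'base')):
    m=(np.hypot(P[...,0]-cx,P[...,1]-cy)<r)&(z>lo)&(z<hi)
    p=P[m]
    if len(p)<4: print(l,len(p));continue
    q=cv2.minAreaRect((p[:,:2]*1000).astype(np.float32))
    print(l,len(p),p.mean(0).round(4),np.percentile(z[m],[5,50,95]).round(4),'rect',np.round(q[0],1),np.round(q[1],1),round(q[2],1), im[m].mean(0).round())
E
```

```text
top [0.50429933 0.12445586 0.12      ] [ 0.47843881 -0.14714417  0.08      ]
rodtop 51 [0.5079 0.1253 0.1264] [0.1221 0.1264 0.1316] rect [507.8 125.6] [21.  20.9] 1.2 [124. 124. 124.]
punch 69 [0.4897 0.2032 0.1266] [0.1196 0.126  0.1345] rect [490.3 203.7] [24.3 24.2] 89.7 [98. 92. 94.]
block 1039 [0.5012 0.1628 0.0652] [0.06   0.0652 0.0705] rect [528.8 169.9] [135.1 147. ] 12.7 [105.  62.  37.]
bridge 816 [ 0.4848 -0.1469  0.0813] [0.0762 0.0813 0.0867] rect [ 475.6 -147.4] [ 93.1 131.1] 5.3 [61. 65. 70.]
washer 98 [ 0.4869 -0.1464  0.1012] [0.0932 0.1016 0.106 ] rect [ 486.6 -146.6] [33.5 33.1] 89.5 [26. 26. 27.]
base 575 [ 0.4778 -0.1432  0.0091] [0.0055 0.0088 0.0135] rect [ 475.8 -145.3] [175.6 177.6] 23.7 [69. 67. 65.]
side [0.50429933 0.12445586 0.12      ] [ 0.47843881 -0.14714417  0.08      ]
rodtop 91 [0.5048 0.1287 0.1247] [0.1163 0.126  0.1283] rect [506.  127.1] [20.8 23. ] 32.9 [137. 138. 135.]
punch 126 [0.4868 0.208  0.1241] [0.1134 0.125  0.131 ] rect [488.  205.6] [26.5 23.1] 32.9 [117. 113. 112.]
block 1495 [0.4962 0.1746 0.0652] [0.0612 0.065  0.0706] rect [529.  172.3] [139.2 152.6] 12.7 [127.  82.  52.]
bridge 798 [ 0.4808 -0.1384  0.0811] [0.0772 0.081  0.0852] rect [ 473.8 -146.3] [ 93.9 136.2] 6.3 [79. 82. 85.]
washer 123 [ 0.4849 -0.1435  0.0998] [0.093  0.1006 0.1045] rect [ 485.4 -144.8] [33.8 37.2] 4.3 [36. 35. 34.]
base 723 [ 0.4694 -0.1244  0.009 ] [0.0057 0.0088 0.0128] rect [ 485.7 -145.4] [121.5 133. ] 6.6 [80. 83. 86.]
```

View pics/crop1.png

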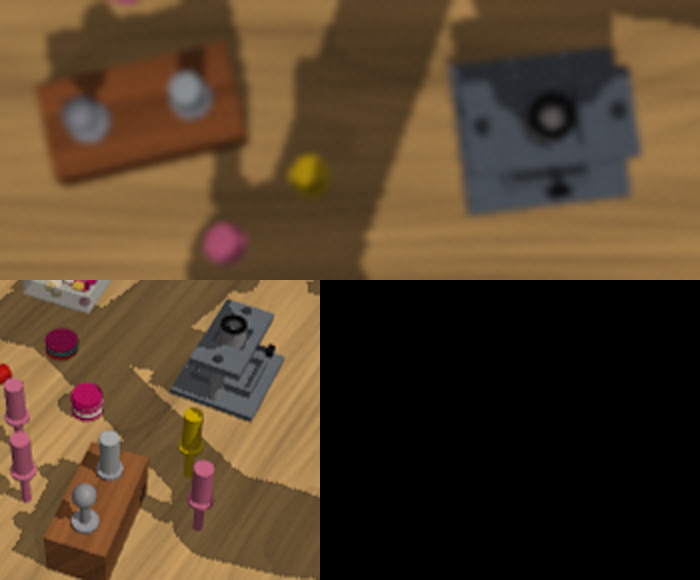

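The crop confirms it. The grey plain cylinder (crop (190,95) top, (110,455) side) is the rod, and the ball tool (crop (85,118)) is the punch. The washer is the black ring at crop (552,115), with its top at about z = 0.101. I'm moving to a point above the rod.

Request:
{"api": "play_rows", "payload": {"moves": [{"delta_pos": [46.7, -38.7, 0], "angular": [0, 0, 0]}, {"delta_pos": [46.7, -38.7, 0], "angular": [0, 0, 0]}, {"delta_pos": [46.7, -38.7, 0], "angular": [0, 0, 0]}, {"delta_pos": [46.7, -38.7, 0], "angular": [0, 0, 0]}, {"delta_pos": [46.7, -38.7, 0], "angular": [0, 0, 0]}], "gripper": 0.55}}

```text
time_s: 0.72
ee_pos: [0.3516, -0.2008, 0.2266]
orientation: [3.068, 0.675, 0.0]
force: [2.1, 0.8, -0.7]
grip_width: 0.0511
grip_force: 0.0
```

Request:
{"api": "play_rows", "payload": {"moves": [{"delta_pos": [46.7, -38.7, 0], "angular": [0, 0, 0]}, {"delta_pos": [46.7, -38.7, 0], "angular": [0, 0, 0]}, {"delta_pos": [46.7, -38.7, 0], "angular": [0, 0, 0]}, {"delta_pos": [46.7, -38.7, 0], "angular": [0, 0, 0]}, {"delta_pos": [46.7, -38.7, 0], "angular": [0, 0, 0]}]}}

```text
time_s: 1.35
ee_pos: [0.4822, 0.0731, 0.2265]
orientation: [3.068, 0.676, -0.0]
force: [0.4, -0.8, 0.9]
grip_width: 0.0507
grip_force: 0.0
```

Request:
{"api": "play_rows", "payload": {"moves": [{"delta_pos": [46.5, -38.6, 0], "angular": [0, 0, 0]}, {"delta_pos": [0, 0, 5], "angular": [0, 0, -9.7]}, {"delta_pos": [0, 0, 5], "angular": [0, 0, -9.7]}, {"delta_pos": [0, 0, 5], "angular": [0, 0, -9.7]}, {"delta_pos": [0, 0, 5], "angular": [0, 0, -9.7]}]}}

```text
time_s: 1.98
ee_pos: [0.5075, 0.1257, 0.2061]
orientation: [-2.664, -1.664, 0.001]
force: [-0.2, 0.1, -0.2]
grip_width: 0.0502
grip_force: 0.0
```

Request:
{"api": "play_rows", "payload": {"moves": [{"delta_pos": [0, 0, 5], "angular": [0, 0, -9.7]}, {"delta_pos": [0, 0, 5], "angular": [0, 0, -9.7]}, {"delta_pos": [0, 0, 5], "angular": [0, 0, -9.7]}, {"delta_pos": [0, 0, 5], "angular": [0, 0, -9.7]}, {"delta_pos": [0, 0, 0], "angular": [0, 0, 0]}]}}

```text
time_s: 2.6
ee_pos: [0.5073, 0.1256, 0.186]
orientation: [-1.969, -2.447, 0.002]
force: [-0.2, 0.3, -0.1]
grip_width: 0.0505
grip_force: 0.0
```

Request:
{"api": "play_rows", "payload": {"moves": [{"delta_pos": [0, 0, 30], "angular": [0, 0, 0]}, {"delta_pos": [0, 0, 30], "angular": [0, 0, 0]}, {"delta_pos": [0, 0, 25], "angular": [0, 0, 0]}, {"delta_pos": [0, 0, 15], "angular": [0, 0, 0]}, {"delta_pos": [0, 0, 0], "angular": [0, 0, 0]}]}}

```text
time_s: 3.22
ee_pos: [0.5073, 0.1256, 0.0861]
orientation: [-1.969, -2.447, 0.002]
force: [-0.5, -0.6, 0.4]
grip_width: 0.0503
grip_force: 0.0
```

Request:
{"api": "play_rows", "payload": {"moves": [{"delta_pos": [0, 0, 0], "angular": [0, 0, 0]}, {"delta_pos": [0, 0, 0], "angular": [0, 0, 0]}, {"delta_pos": [0, 0, 0], "angular": [0, 0, 0]}, {"delta_pos": [0, 0, 0], "angular": [0, 0, 0]}, {"delta_pos": [0, 0, 0], "angular": [0, 0, 0]}], "gripper": 0, "squeeze": 60}}

```text
time_s: 3.85
ee_pos: [0.508, 0.1257, 0.0872]
orientation: [1.967, 2.449, 0.001]
force: [-0.7, -0.3, 5.0]
grip_width: 0.0235
grip_force: 60.0
```

Request:
{"api": "play_rows", "payload": {"moves": [{"delta_pos": [0, 0, -10], "angular": [0, 0, 0]}, {"delta_pos": [0, 0, -30], "angular": [0, 0, 0]}, {"delta_pos": [0, 0, -45], "angular": [0, 0, 0]}, {"delta_pos": [0, 0, -45], "angular": [0, 0, 0]}, {"delta_pos": [0, 0, 0], "angular": [0, 0, 0]}]}}

```text
time_s: 4.47
ee_pos: [0.5095, 0.1259, 0.2204]
orientation: [1.964, 2.445, 0.008]
force: [-0.1, -0.4, -1.9]
grip_width: 0.0233
grip_force: 60.0
```

```bash
python3 - <<'E'
from h import *
ims=[]
for n in('top','side'):
    im,d=save(n,n+'1')
    o=monitor.get_obs(); p=o['ee_pos']; print(p,o['force'])
    u,v=proj(n,[p[0],p[1],p[2]-.03]).astype(int); print(n,u,v,proj(n,[p[0],p[1],p[2]-.078]),'hole',proj(n,[.507,.1263,.066]))
    ims.append(cv2.resize(im[v-50:v+50,u-50:u+50],None,fx=4,fy=4,interpolation=cv2.INTER_CUBIC))
cv2.imwrite('pics/c2.png',np.hstack(ims)[...,::-1])
# refined washer & block: washer black pixels in initial images
for n in('top','side'):
    D=np.load('pics/%s0.npz'%n);P=cloud(n,D['d']);g=D['im'].max(2)
    m=(np.hypot(P[...,0]-.486,P[...,1]+.1455)<.03)&(P[...,2]>.09)
    c,_=cv2.findContours(m.astype(np.uint8),0,2);c=max(c,key=cv2.contourArea)
    (a,b),r,_=cv2.fitEllipse(c); print(n,a,b,r,plane(n,a,b,.101),plane(n,a,b,.104))
    for l,lo,hi,s in(('bridge',.073,.090,(1000,)),('block',.058,.074,())):
        cx,cy=(.486,-.1455) if l=='bridge' else (.499,.165)
        m=(np.hypot(P[...,0]-cx,P[...,1]-cy)<.1)&(P[...,2]>lo)&(P[...,2]<hi)
        m=cv2.morphologyEx(m.astype(np.uint8),cv2.MORPH_CLOSE,np.ones((9,9)))
        m=cv2.morphologyEx(m,cv2.MORPH_OPEN,np.ones((7,7)))
        c,_=cv2.findContours(m,0,2);c=max(c,key=cv2.contourArea)
        pts=np.array([plane(n,u,v,.082 if l=='bridge' else .066)[:2] for u,v in c[:,0]])*1000
        print(l,cv2.minAreaRect(pts.astype(np.float32)))
E
```

```text
[0.50820016 0.12568394 0.21805228] [-0.27478594 -0.01040974 -2.20361219]
top 248 233 [250.07999379 235.7873217 ] hole [251.66896202 239.39711625]
[0.50733631 0.12558564 0.21647684] [-0.09770344 -0.32737614 -2.52444425]
side 274 211 [274.35216716 225.50936621] hole [274.47831647 245.22302934]
top 342.33013916015625 243.3301239013672 (11.491130828857422, 12.193549156188965) [ 0.48710048 -0.14604949  0.101     ] [ 0.48675124 -0.14569656  0.104     ]
bridge ((476.63568115234375, -147.23989868164062), (89.60233306884766, 130.6029510498047), 5.557846546173096)
block ((499.6851806640625, 163.39590454101562), (75.5898208618164, 147.12179565429688), 12.34600830078125)
side 336.6287841796875 173.28549194335938 (12.47806453704834, 13.274691581726074) [ 0.48411045 -0.14182728  0.101     ] [ 0.48286283 -0.13887765  0.104     ]
bridge ((472.7402038574219, -142.36119079589844), (93.84717559814453, 138.3326873779297), 5.97932243347168)
block ((495.9564514160156, 167.89126586914062), (76.10946655273438, 155.1980438232422), 12.4415922164917)
```

View pics/c2.png

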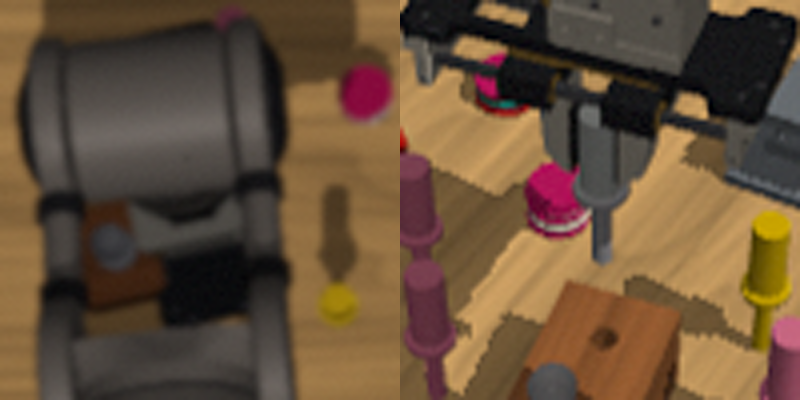

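The side view shows the rod held upright, its tip at side pixel (274.5,226.5) where predicted, and the empty hole at (275,245). Next I carry it over the sleeve.

Request:
{"api": "play_rows", "payload": {"moves": [{"delta_pos": [-35, -10.5, 0], "angular": [0, 0, 0]}, {"delta_pos": [-50, -15, 0], "angular": [0, 0, 0]}, {"delta_pos": [-50, -15, 0], "angular": [0, 0, 0]}, {"delta_pos": [-50, -15, 0], "angular": [0, 0, 0]}, {"delta_pos": [-50, -15, 0], "angular": [0, 0, 0]}]}}

```text
time_s: 5.2
ee_pos: [0.4883, -0.1203, 0.2149]
orientation: [-1.965, -2.447, 0.002]
force: [0.4, -0.7, -1.6]
grip_width: 0.0229
grip_force: 60.0
```

Request:
{"api": "play_rows", "payload": {"moves": [{"delta_pos": [-26, -8, 0], "angular": [0, 0, 0]}, {"delta_pos": [0, 0, 12], "angular": [0, 0, 0]}, {"delta_pos": [0, 0, 8], "angular": [0, 0, 0]}, {"delta_pos": [0, 0, 0], "angular": [0, 0, 0]}, {"delta_pos": [0, 0, 0], "angular": [0, 0, 0]}]}}

```text
time_s: 5.82
ee_pos: [0.4875, -0.1453, 0.1967]
orientation: [-1.966, -2.451, 0.0]
force: [0.1, -0.6, -0.9]
grip_width: 0.023
grip_force: 60.0
```

```bash
python3 - <<'E'
from h import *
n='side'
im,d=save(n,n+'2')
o=monitor.get_obs(); p=o['ee_pos']; print(p,o['orientation'],o['force'],o['moment'],proj(n,[p[0],p[1],p[2]-.078]),proj(n,[.487,-.1463,.101]))
u,v=proj(n,[p[0],p[1],.11]).astype(int); print(u,v)
im0=np.load('pics/side0.npz')['im']
f=lambda i:cv2.resize(i[v-30:v+30,u-30:u+30],None,fx=6.5,fy=6.5,interpolation=cv2.INTER_CUBIC)
cv2.imwrite('pics/c3.png',np.hstack([f(im0),f(im)])[...,::-1])
# washer hole/ring in side0
g=im0.max(2)
m=(g<32).astype(np.uint8); P=cloud(n,np.load('pics/side0.npz')['d'])
m&=((np.hypot(P[...,0]-.486,P[...,1]+.1455)<.03)&(P[...,2]>.096)).astype(np.uint8)
c,_=cv2.findContours(m,0,2);c=max(c,key=cv2.contourArea);e=cv2.fitEllipse(c);print(e,plane(n,*e[0],.1))
E
```

```text
[ 0.48767626 -0.14549782  0.19695038] [1.96554428e+00 2.45009116e+00 1.64026533e-04] [ 0.52084758 -0.52427519 -0.68155221] [-0.02910336 -0.15226204 -0.00556648] [336.70817937 167.01850335] [336.45361899 171.90415541]
336 169
((336.4273376464844, 171.90802001953125), (8.739286422729492, 12.109176635742188), 92.82066345214844) [ 0.48747118 -0.14723725  0.1       ]
```

View pics/c3.png

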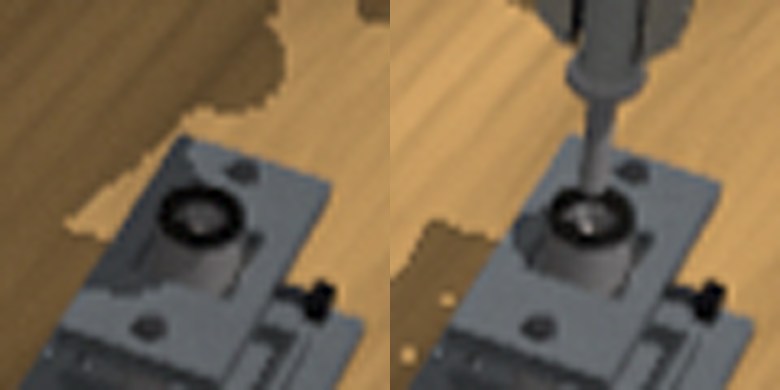

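The side view shows the rod tip at crop (592,192), over the washer ring centred at crop (592,217), so it is aligned to about 1 mm. I make a small correction and lower it slowly into the sleeve.

Request:
{"api": "play_rows", "payload": {"moves": [{"delta_pos": [-0.7, -0.6, 4], "angular": [0, 0, 0]}, {"delta_pos": [0, 0, 6], "angular": [0, 0, 0]}, {"delta_pos": [0, 0, 6], "angular": [0, 0, 0]}, {"delta_pos": [0, 0, 4], "angular": [0, 0, 0]}, {"delta_pos": [0, 0, 2], "angular": [0, 0, 0]}]}}

```text
time_s: 6.5
ee_pos: [0.4868, -0.147, 0.1743]
orientation: [-1.967, -2.449, 0.0]
force: [0.1, -0.0, -1.7]
grip_width: 0.0232
grip_force: 60.0
```

Request:
{"api": "play_rows", "payload": {"moves": [{"delta_pos": [0, 0, 1.5], "angular": [0, 0, 0]}, {"delta_pos": [0, 0, 1.5], "angular": [0, 0, 0]}, {"delta_pos": [0, 0, 1.5], "angular": [0, 0, 0]}, {"delta_pos": [0, 0, 1.5], "angular": [0, 0, 0]}, {"delta_pos": [0, 0, 0], "angular": [0, 0, 0]}]}}

```text
time_s: 7.12
ee_pos: [0.487, -0.147, 0.1688]
orientation: [1.967, 2.449, 0.0]
force: [-0.2, -0.5, -0.5]
grip_width: 0.0232
grip_force: 60.0
```

Request:
{"api": "play_rows", "payload": {"moves": [{"delta_pos": [0.4, 0, 1], "angular": [0, 0, 0]}, {"delta_pos": [0, 0, 1], "angular": [0, 0, 0]}, {"delta_pos": [0, 0, 1], "angular": [0, 0, 0]}, {"delta_pos": [0, 0, 1], "angular": [0, 0, 0]}, {"delta_pos": [0, 0, 0], "angular": [0, 0, 0]}]}}

```text
time_s: 7.75
ee_pos: [0.487, -0.1467, 0.165]
orientation: [1.967, 2.449, -0.0]
force: [-0.3, -0.5, 4.2]
grip_width: 0.023
grip_force: 60.0
```

Request:
{"api": "play_rows", "payload": {"moves": [{"delta_pos": [0, 0, 1], "angular": [0, 0, 0]}, {"delta_pos": [0, 0, 1], "angular": [0, 0, 0]}, {"delta_pos": [0, 0, 1], "angular": [0, 0, 0]}, {"delta_pos": [0, 0, 1], "angular": [0, 0, 0]}, {"delta_pos": [0, 0, 1], "angular": [0, 0, 0]}]}}

```text
time_s: 8.38
ee_pos: [0.4871, -0.1467, 0.1601]
orientation: [1.967, 2.449, 0.0]
force: [-1.7, 0.3, 5.9]
grip_width: 0.0231
grip_force: 60.0
```

Request:
{"api": "play_rows", "payload": {"moves": [{"delta_pos": [0, 0, 2], "angular": [0, 0, 0]}, {"delta_pos": [0, 0, 2.5], "angular": [0, 0, 0]}, {"delta_pos": [0, 0, 2.5], "angular": [0, 0, 0]}, {"delta_pos": [0, 0, 2.5], "angular": [0, 0, 0]}, {"delta_pos": [0, 0, 2.5], "angular": [0, 0, 0]}]}}

```text
time_s: 9.0
ee_pos: [0.4871, -0.1468, 0.1482]
orientation: [1.967, 2.449, 0.0]
force: [-0.2, -0.2, 7.3]
grip_width: 0.023
grip_force: 60.0
```

Request:
{"api": "play_rows", "payload": {"moves": [{"delta_pos": [0, 0, 2.5], "angular": [0, 0, 0]}, {"delta_pos": [0, 0, 2.5], "angular": [0, 0, 0]}, {"delta_pos": [0, 0, 2.5], "angular": [0, 0, 0]}, {"delta_pos": [0, 0, 2.5], "angular": [0, 0, 0]}, {"delta_pos": [0, 0, 2], "angular": [0, 0, 0]}]}}

```text
time_s: 9.62
ee_pos: [0.487, -0.1468, 0.136]
orientation: [1.967, 2.449, 0.0]
force: [-1.3, -0.8, 5.3]
grip_width: 0.0235
grip_force: 60.0
```

Request:
{"api": "play_rows", "payload": {"moves": [{"delta_pos": [0, 0, 2], "angular": [0, 0, 0]}, {"delta_pos": [0, 0, 2], "angular": [0, 0, 0]}, {"delta_pos": [0, 0, 2], "angular": [0, 0, 0]}, {"delta_pos": [0, 0, 1], "angular": [0, 0, 0]}, {"delta_pos": [0, 0, 1], "angular": [0, 0, 0]}]}}

```text
time_s: 10.25
ee_pos: [0.4867, -0.1464, 0.1273]
orientation: [-1.967, -2.449, 0.0]
force: [-0.8, -0.1, -2.0]
grip_width: 0.0232
grip_force: 60.0
```

Request:
{"api": "play_rows", "payload": {"moves": [{"delta_pos": [0, 0, 1], "angular": [0, 0, 0]}, {"delta_pos": [0, 0, 0.5], "angular": [0, 0, 0]}, {"delta_pos": [0, 0, 0.5], "angular": [0, 0, 0]}, {"delta_pos": [0, 0, 0.5], "angular": [0, 0, 0]}, {"delta_pos": [0, 0, 0], "angular": [0, 0, 0]}]}}

```text
time_s: 10.88
ee_pos: [0.4869, -0.1466, 0.1252]
orientation: [1.967, 2.449, -0.0]
force: [0.4, -1.0, -2.2]
grip_width: 0.0232
grip_force: 60.0
```

Slug out: the force is back to the rod's weight (about -2 N). I'm approaching the washer.

Request:
{"api": "play_rows", "payload": {"moves": [{"delta_pos": [0, 0, 0.5], "angular": [0, 0, 0]}, {"delta_pos": [0, 0, 0.5], "angular": [0, 0, 0]}, {"delta_pos": [0, 0, 0.5], "angular": [0, 0, 0]}, {"delta_pos": [0, 0, 0], "angular": [0, 0, 0]}, {"delta_pos": [0, 0, 0], "angular": [0, 0, 0]}]}}

```text
time_s: 11.5
ee_pos: [0.4869, -0.1467, 0.1241]
orientation: [1.967, 2.449, -0.0]
force: [-2.7, 0.6, 5.7]
grip_width: 0.0236
grip_force: 60.0
```

Request:
{"api": "play_rows", "payload": {"moves": [{"delta_pos": [0, 0, 0.4], "angular": [0, 0, 0]}, {"delta_pos": [0, 0, 0.4], "angular": [0, 0, 0]}, {"delta_pos": [0, 0, 0], "angular": [0, 0, 0]}, {"delta_pos": [0, 0, 0], "angular": [0, 0, 0]}, {"delta_pos": [0, 0, 0], "angular": [0, 0, 0]}]}}

```text
time_s: 12.12
ee_pos: [0.487, -0.1466, 0.1237]
orientation: [1.967, 2.449, 0.0]
force: [-3.3, 1.7, 10.1]
grip_width: 0.0232
grip_force: 60.0
```

Request:
{"api": "play_rows", "payload": {"moves": [{"delta_pos": [0, 0, 0.15], "angular": [0, 0, 0]}, {"delta_pos": [0, 0, 0], "angular": [0, 0, 0]}, {"delta_pos": [0, 0, 0], "angular": [0, 0, 0]}, {"delta_pos": [0, 0, 0], "angular": [0, 0, 0]}, {"delta_pos": [0, 0, 0], "angular": [0, 0, 0]}]}}

```text
time_s: 12.75
ee_pos: [0.487, -0.1467, 0.1237]
orientation: [1.967, 2.449, 0.0]
force: [-2.8, 1.5, 11.2]
grip_width: 0.0229
grip_force: 60.0
```

```bash
python3 - <<'E'
from h import *
n='side'
im,d=save(n,n+'3'); print(monitor.get_obs()['force'],monitor.get_obs()['ee_pos'])
cv2.imwrite('pics/c4.png',cv2.resize(im[130:230,290:380],None,fx=5.5,fy=5.5,interpolation=cv2.INTER_CUBIC)[...,::-1])
P=cloud(n,d);m=(np.hypot(P[...,0]-.487,P[...,1]+.1464)<.05)&(P[...,2]<.06)&(im.min(2)>130)
print(m.sum(),np.argwhere(m).mean(0) if m.any() else '',P[m].mean(0) if m.any() else '')
E
```

```text
[-3.20943573  1.06239988 10.17082863] [ 0.48699082 -0.14665021  0.12368511]
0
```

View pics/c4.png

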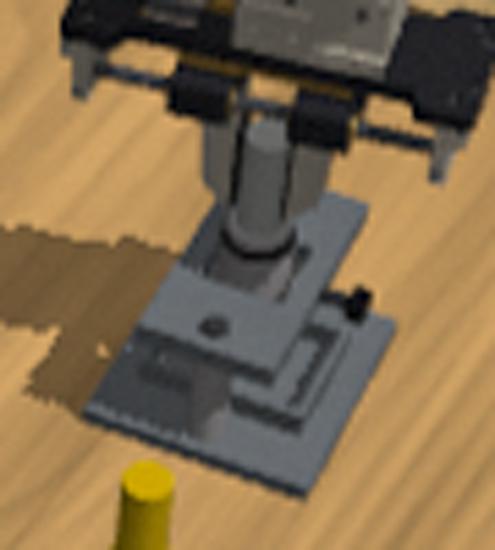

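The collar sits on the washer (crop (260,245)) and the force has held at about 12 N. The blank isn't visible under the bridge, but the force dropped to zero just as the tip reached the sleeve's end. Next I lift the rod out and return.

Request:
{"api": "play_rows", "payload": {"moves": [{"delta_pos": [0, 0, -2], "angular": [0, 0, 0]}, {"delta_pos": [0, 0, -10], "angular": [0, 0, 0]}, {"delta_pos": [0, 0, -25], "angular": [0, 0, 0]}, {"delta_pos": [0, 0, -30], "angular": [0, 0, 0]}, {"delta_pos": [0, 0, -25], "angular": [0, 0, 0]}]}}

```text
time_s: 13.42
ee_pos: [0.487, -0.1466, 0.216]
orientation: [1.967, 2.449, 0.0]
force: [0.7, 0.5, -1.3]
grip_width: 0.023
grip_force: 60.0
```

Request:
{"api": "play_rows", "payload": {"moves": [{"delta_pos": [30, 9, 0], "angular": [0, 0, 0]}, {"delta_pos": [50, 15, 0], "angular": [0, 0, 0]}, {"delta_pos": [50, 15, 0], "angular": [0, 0, 0]}, {"delta_pos": [50, 15, 0], "angular": [0, 0, 0]}, {"delta_pos": [50, 15, 0], "angular": [0, 0, 0]}]}}

```text
time_s: 14.05
ee_pos: [0.5047, 0.0946, 0.215]
orientation: [1.967, 2.449, 0.0]
force: [1.0, 0.2, -1.3]
grip_width: 0.0232
grip_force: 60.0
```

Request:
{"api": "play_rows", "payload": {"moves": [{"delta_pos": [31, 9.5, 0], "angular": [0, 0, 0]}, {"delta_pos": [0, 0, 15], "angular": [0, 0, 0]}, {"delta_pos": [0, 0, 15], "angular": [0, 0, 0]}, {"delta_pos": [0, 0, 10], "angular": [0, 0, 0]}, {"delta_pos": [0, 0, 0], "angular": [0, 0, 0]}]}}

```text
time_s: 14.68
ee_pos: [0.5067, 0.1243, 0.1737]
orientation: [-1.968, -2.447, 0.003]
force: [-0.6, 0.0, -0.6]
grip_width: 0.0232
grip_force: 60.0
```

```bash
python3 - <<'E'
from h import *
n='side'
im1=np.load('pics/side1.npz')['im']
im,d=save(n,n+'4'); o=monitor.get_obs();p=o['ee_pos'];print(p,o['orientation'],o['force'])
# slug
P=cloud(n,d)
# hole from side1: dark blob in brown block top
a=im1[235:256,262:290].astype(int).max(2); print(a[4:17,6:22])
y,x=np.mgrid[235:256,262:290];w=np.clip(75-a,0,None)*((np.hypot(x-275,(y-245)*1.2)<5.5))
cu,cv=(w*x).sum()/w.sum(),(w*y).sum()/w.sum();print(cu,cv,plane(n,cu,cv,.066),plane(n,cu,cv,.064))
print('tip pred',proj(n,[p[0],p[1],p[2]-.081]),'hole pred',proj(n,[.5075,.1256,.066]))
u,v=275,240
im0=im
cv2.imwrite('pics/c5.png',np.hstack([cv2.resize(i[v-40:v+20,u-30:u+30],None,fx=6.5,fy=6.5,interpolation=cv2.INTER_CUBIC) for i in (im1,im)])[...,::-1])
im,d=save('top','top4')
# slug seen from top?
E
```

```text
[0.50718724 0.1244236  0.17440935] [-1.96862090e+00 -2.44763567e+00  1.08765550e-03] [ 0.03785804  0.43722965 -2.28738653]
[[146 144 142 146 144 147 139 130 121 125 129 134 138 142 147 145]
 [145 142 142 146 149 145 138 127 124 128 130 136 139 144 148 145]
 [144 142 146 148 148 141 133 123 126 132 132 137 143 149 146 139]
 [146 143 149 148 143 125 115 113 120 129 136 139 145 147 143 141]
 [143 145 149 147 131 101  92  86  88 110 133 141 147 146 142 142]
 [144 146 147 138 106  85  84  76  62  80 115 145 148 143 140 141]
 [147 148 143 115  91  93  88  71  65  65 103 150 146 142 143 143]
 [148 151 142 117  96  94  88  61  62  71 117 151 144 141 145 147]
 [149 146 136 123 113 101  87  76  83 114 143 145 137 141 145 147]
 [146 143 129 126 126 116 103 112 123 147 148 139 138 145 146 149]
 [149 136 123 125 128 136 134 139 143 147 143 136 141 144 149 150]
 [143 128 124 127 131 130 136 137 145 146 139 135 143 147 150 154]
 [137 126 127 131 131 132 135 140 146 145 136 139 144 149 149 153]]
275.94117647058823 245.26470588235293 [0.50397586 0.12451111 0.066     ] [0.50481946 0.12321658 0.064     ]
tip pred [274.78126049 237.52910715] hole pred [274.46231204 244.93889971]
```

View pics/c5.png

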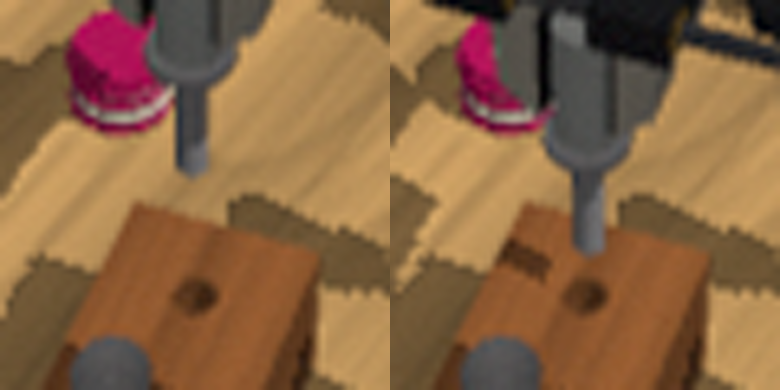

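The hole is at side pixel (274.6,245), where (0.5075,0.1256) projects. The tip is about 0.8 px to its right, so I shift the rod 1.5 mm and lower carefully.

Request:
{"api": "play_rows", "payload": {"moves": [{"delta_pos": [1.0, 1.2, 4], "angular": [0, 0, 0]}, {"delta_pos": [0, 0, 8], "angular": [0, 0, 0]}, {"delta_pos": [0, 0, 6], "angular": [0, 0, 0]}, {"delta_pos": [0, 0, 4], "angular": [0, 0, 0]}, {"delta_pos": [0, 0, 1], "angular": [0, 0, 0]}]}}

```text
time_s: 15.4
ee_pos: [0.508, 0.1264, 0.1514]
orientation: [-1.967, -2.449, 0.001]
force: [-0.4, -0.1, -1.3]
grip_width: 0.0233
grip_force: 60.0
```

Request:
{"api": "play_rows", "payload": {"moves": [{"delta_pos": [0, 0, 1], "angular": [0, 0, 0]}, {"delta_pos": [0, 0, 1], "angular": [0, 0, 0]}, {"delta_pos": [0, 0, 1], "angular": [0, 0, 0]}, {"delta_pos": [0, 0, 1], "angular": [0, 0, 0]}, {"delta_pos": [0, 0, 1], "angular": [0, 0, 0]}]}}

```text
time_s: 16.02
ee_pos: [0.5082, 0.1264, 0.1467]
orientation: [1.967, 2.449, -0.0]
force: [-0.4, 0.2, -1.5]
grip_width: 0.0233
grip_force: 60.0
```

Request:
{"api": "play_rows", "payload": {"moves": [{"delta_pos": [0, 0, 1], "angular": [0, 0, 0]}, {"delta_pos": [0, 0, 1], "angular": [0, 0, 0]}, {"delta_pos": [0, 0, 1], "angular": [0, 0, 0]}, {"delta_pos": [0, 0, 0], "angular": [0, 0, 0]}, {"delta_pos": [0, 0, 0], "angular": [0, 0, 0]}]}}

```text
time_s: 16.65
ee_pos: [0.5082, 0.1264, 0.1438]
orientation: [1.967, 2.449, -0.0]
force: [-0.2, 0.0, -0.5]
grip_width: 0.0233
grip_force: 60.0
```

Request:
{"api": "play_rows", "payload": {"moves": [{"delta_pos": [0, 0, 1], "angular": [0, 0, 0]}, {"delta_pos": [0, 0, 1], "angular": [0, 0, 0]}, {"delta_pos": [0, 0, 1], "angular": [0, 0, 0]}, {"delta_pos": [0, 0, 1], "angular": [0, 0, 0]}, {"delta_pos": [0, 0, 0], "angular": [0, 0, 0]}]}}

```text
time_s: 17.27
ee_pos: [0.5081, 0.1264, 0.1396]
orientation: [-1.967, -2.449, 0.0]
force: [-0.7, -0.3, -0.6]
grip_width: 0.0233
grip_force: 60.0
```

Request:
{"api": "play_rows", "payload": {"moves": [{"delta_pos": [0, 0, 1], "angular": [0, 0, 0]}, {"delta_pos": [0, 0, 1], "angular": [0, 0, 0]}, {"delta_pos": [0, 0, 1], "angular": [0, 0, 0]}, {"delta_pos": [0, 0, 1], "angular": [0, 0, 0]}, {"delta_pos": [0, 0, 0], "angular": [0, 0, 0]}]}}

```text
time_s: 17.9
ee_pos: [0.5081, 0.1264, 0.1357]
orientation: [-1.967, -2.449, 0.0]
force: [-0.8, 0.1, -1.6]
grip_width: 0.0236
grip_force: 60.0
```

The rod is in the hole with no contact force.

Request:
{"api": "play_rows", "payload": {"moves": [{"delta_pos": [0, 0, 3], "angular": [0, 0, 0]}, {"delta_pos": [0, 0, 4], "angular": [0, 0, 0]}, {"delta_pos": [0, 0, 5], "angular": [0, 0, 0]}, {"delta_pos": [0, 0, 5], "angular": [0, 0, 0]}, {"delta_pos": [0, 0, 3], "angular": [0, 0, 0]}]}}

```text
time_s: 18.52
ee_pos: [0.508, 0.1264, 0.1153]
orientation: [-1.967, -2.449, 0.001]
force: [0.1, 0.9, -1.0]
grip_width: 0.023
grip_force: 60.0
```

Request:
{"api": "play_rows", "payload": {"moves": [{"delta_pos": [0, 0, 4], "angular": [0, 0, 0]}, {"delta_pos": [0, 0, 4], "angular": [0, 0, 0]}, {"delta_pos": [0, 0, 4], "angular": [0, 0, 0]}, {"delta_pos": [0, 0, 3], "angular": [0, 0, 0]}, {"delta_pos": [0, 0, 2], "angular": [0, 0, 0]}]}}

```text
time_s: 19.15
ee_pos: [0.5082, 0.1264, 0.0985]
orientation: [-1.967, -2.449, 0.0]
force: [1.0, -0.3, -0.8]
grip_width: 0.0234
grip_force: 60.0
```

Request:
{"api": "play_rows", "payload": {"moves": [{"delta_pos": [0, 0, 1.5], "angular": [0, 0, 0]}, {"delta_pos": [0, 0, 1.5], "angular": [0, 0, 0]}, {"delta_pos": [0, 0, 1], "angular": [0, 0, 0]}, {"delta_pos": [0, 0, 1], "angular": [0, 0, 0]}, {"delta_pos": [0, 0, 0], "angular": [0, 0, 0]}]}}

```text
time_s: 19.77
ee_pos: [0.5081, 0.1264, 0.0937]
orientation: [-1.967, -2.449, 0.0]
force: [-0.1, 0.2, -0.5]
grip_width: 0.0231
grip_force: 60.0
```

Request:
{"api": "play_rows", "payload": {"moves": [{"delta_pos": [0, 0, 1], "angular": [0, 0, 0]}, {"delta_pos": [0, 0, 1], "angular": [0, 0, 0]}, {"delta_pos": [0, 0, 1], "angular": [0, 0, 0]}, {"delta_pos": [0, 0, 0.5], "angular": [0, 0, 0]}, {"delta_pos": [0, 0, 0], "angular": [0, 0, 0]}]}}

```text
time_s: 20.4
ee_pos: [0.5081, 0.1264, 0.0902]
orientation: [-1.967, -2.449, 0.0]
force: [0.2, -0.4, -1.4]
grip_width: 0.0235
grip_force: 60.0
```

Request:
{"api": "play_rows", "payload": {"moves": [{"delta_pos": [0, 0, 0.5], "angular": [0, 0, 0]}, {"delta_pos": [0, 0, 0.5], "angular": [0, 0, 0]}, {"delta_pos": [0, 0, 0.3], "angular": [0, 0, 0]}, {"delta_pos": [0, 0, 0], "angular": [0, 0, 0]}, {"delta_pos": [0, 0, 0], "angular": [0, 0, 0]}]}}

```text
time_s: 21.02
ee_pos: [0.5082, 0.1264, 0.089]
orientation: [1.967, 2.449, -0.0]
force: [-0.3, 0.0, -1.0]
grip_width: 0.0233
grip_force: 60.0
```

Request:
{"api": "play_rows", "payload": {"moves": [{"delta_pos": [0, 0, 0.5], "angular": [0, 0, 0]}, {"delta_pos": [0, 0, 0.5], "angular": [0, 0, 0]}, {"delta_pos": [0, 0, 0.3], "angular": [0, 0, 0]}, {"delta_pos": [0, 0, 0], "angular": [0, 0, 0]}, {"delta_pos": [0, 0, 0], "angular": [0, 0, 0]}]}}

```text
time_s: 21.65
ee_pos: [0.5082, 0.1264, 0.0877]
orientation: [1.967, 2.449, -0.0]
force: [0.3, 0.0, -1.3]
grip_width: 0.0228
grip_force: 60.0
```

Request:
{"api": "play_rows", "payload": {"moves": [{"delta_pos": [0, 0, 0.3], "angular": [0, 0, 0]}, {"delta_pos": [0, 0, 0.3], "angular": [0, 0, 0]}, {"delta_pos": [0, 0, 0], "angular": [0, 0, 0]}, {"delta_pos": [0, 0, 0], "angular": [0, 0, 0]}, {"delta_pos": [0, 0, 0], "angular": [0, 0, 0]}]}}

```text
time_s: 22.28
ee_pos: [0.5082, 0.1264, 0.0873]
orientation: [1.967, 2.449, 0.0]
force: [-2.4, -0.3, 3.6]
grip_width: 0.0231
grip_force: 60.0
```

The collar is on the block at the original grip height of 0.0873, with upward force. I release and rise.

Request:
{"api": "play_rows", "payload": {"moves": [{"delta_pos": [0, 0, 0], "angular": [0, 0, 0]}, {"delta_pos": [0, 0, 0], "angular": [0, 0, 0]}, {"delta_pos": [0, 0, 0], "angular": [0, 0, 0]}, {"delta_pos": [0, 0, 0], "angular": [0, 0, 0]}, {"delta_pos": [0, 0, 0], "angular": [0, 0, 0]}], "gripper": 0.55}}

```text
time_s: 22.9
ee_pos: [0.5082, 0.1264, 0.087]
orientation: [1.967, 2.449, -0.0]
force: [-0.1, -0.1, -0.2]
grip_width: 0.0505
grip_force: 0.0
```

Request:
{"api": "play_rows", "payload": {"moves": [{"delta_pos": [0, 0, -10], "angular": [0, 0, 0]}, {"delta_pos": [0, 0, -40], "angular": [0, 0, 0]}, {"delta_pos": [0, 0, -45], "angular": [0, 0, 0]}, {"delta_pos": [0, 0, -30], "angular": [0, 0, 0]}, {"delta_pos": [0, 0, 0], "angular": [0, 0, 0]}]}}

```text
time_s: 23.52
ee_pos: [0.5095, 0.1266, 0.2152]
orientation: [1.965, 2.446, 0.007]
force: [1.1, -0.4, 1.2]
grip_width: 0.0506
grip_force: 0.0
```

Request:
{"api": "play_rows", "payload": {"moves": [{"delta_pos": [-40, -10, 0], "angular": [0, 0, 0]}, {"delta_pos": [-55, -25, 0], "angular": [0, 0, 0]}, {"delta_pos": [-55, -25, 0], "angular": [0, 0, 0]}, {"delta_pos": [-55, -25, 0], "angular": [0, 0, 0]}, {"delta_pos": [-55, -25, 0], "angular": [0, 0, 0]}]}}

```text
time_s: 24.15
ee_pos: [0.4557, -0.1527, 0.2114]
orientation: [-1.966, -2.449, 0.0]
force: [0.8, -0.0, -0.4]
grip_width: 0.0504
grip_force: 0.0
```

Request:
{"api": "play_rows", "payload": {"moves": [{"delta_pos": [-55, -25, 0], "angular": [0, 0, 0]}, {"delta_pos": [-55, -25, 0], "angular": [0, 0, 0]}, {"delta_pos": [-55, -25, 0], "angular": [0, 0, 0]}, {"delta_pos": [0, 0, 0], "angular": [0, 0, 0]}, {"delta_pos": [0, 0, 0], "angular": [0, 0, 0]}]}}

```text
time_s: 24.78
ee_pos: [0.4188, -0.3277, 0.2112]
orientation: [-1.967, -2.447, -0.001]
force: [-0.1, 0.6, 0.7]
grip_width: 0.0504
grip_force: 0.0
```

```bash
python3 - <<'E'
from h import *
T,td=save('top','top5');S,sd=save('side','side5')
a=cv2.resize(T[205:285,200:390],None,fx=4,fy=4,interpolation=cv2.INTER_CUBIC)
b=cv2.resize(S[210:310,220:320],None,fx=2.6,fy=2.6,interpolation=cv2.INTER_CUBIC)
b2=cv2.resize(S[150:230,290:380],None,fx=3.25,fy=3.25,interpolation=cv2.INTER_CUBIC)
c=np.zeros((a.shape[0]+260,a.shape[1],3),np.uint8);c[:a.shape[0]]=a;c[a.shape[0]:,:260]=b;c[a.shape[0]:,270:270+b2.shape[1]]=b2
cv2.imwrite('pics/c6.png',c[...,::-1])
for n,d in(('top',td),('side',sd)):
    P=cloud(n,d);m=(np.hypot(P[...,0]-.507,P[...,1]-.1263)<.02)&(P[...,2]>.11)&(P[...,2]<.15)
    print(n,m.sum(),P[m].mean(0),np.median(P[m][:,2]))
    i=np.load('pics/%s0.npz'%n)['im'].astype(int);j=T if n=='top' else S
E
```

```text
top 56 [0.50773247 0.12581687 0.12580732] 0.12672237413325077
side 106 [0.50490622 0.13005326 0.1233366 ] 0.12533213640095986
```

View pics/c6.png

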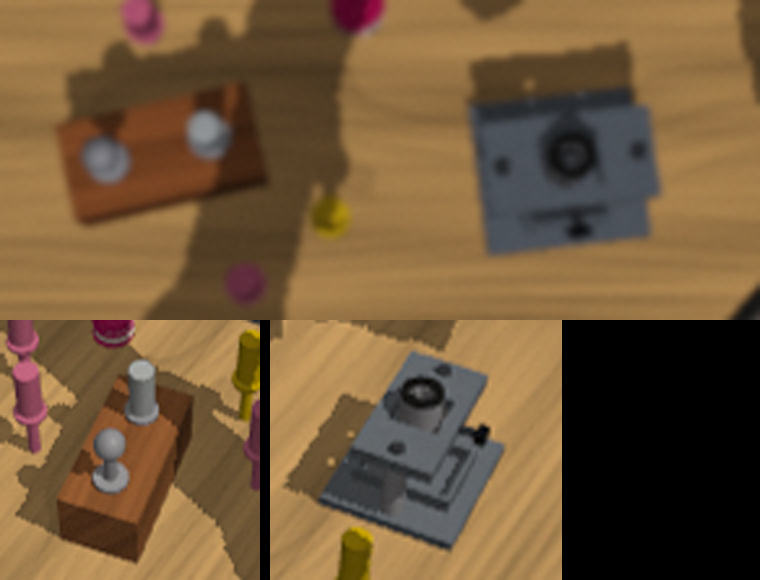

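The rod stands in its hole at its original place and height (side crop (142,390)). The bore is now dark (top crop (570,153)), and nothing else has moved. I'm handing in.

```bash
python3 -c "
from cell import ticket
print(ticket.job_done())"
```

```text
the job is handed in; nothing more can be done
None
```

I pushed the blank out of the sleeve, held the collar on the washer at about 12 N, put the rod back fully in its hole and handed the job in. The blank was hidden from the cameras after it dropped, so that it lies in the tray is judged from the push force falling to zero and the bore looking empty.

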